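Set the culture microscope to bright field and light the lamp

ROBOT

A 6-joint arm with a two-finger parallel gripper is mounted at the origin on a cart in front of the work surface, level with it; the furniture and walls round the work are solid. World frame = base frame: x ahead of the robot, y to its left, z up, the work surface at z = 0. Lengths are in m, angles in rad, forces in N, time in s.
With the tool pointing down it reaches from about 0.25 to 0.8 m from the base axis. Payload 8.5 kg.
Tool frame: the origin (TCP) lies at the very end of the fingers, on their centre line; the grasp point (between the pads) lies 19 mm behind it; z points along the fingers, y is the direction in which the jaws open and shut (so a half turn about z gives the same grasp; the last joint's range is limited). The gripper opens to 85 mm and grips with 20 to 120 N. Pads are 22 mm wide; open, the fingers measure 114 mm over their backs; the gripper's body (76 mm by 85 mm) begins 54 mm behind the grasp point. The pads swing forward as they close: fully open they stand 13 mm farther back than shut.
Start: joints at [-1.113, 0.238, -0.013, 1.319, 0, 1.571], TCP at [0.232, -0.471, 0.231] pointing down, gripper open.
Joint ranges: [-2.66, 2.66], [-1.03, 1.9], [-1.14, 1.46], [-1.82, 2.27], [-1.45, 1.34], [-3.14, 3.14]. Speed limits (rad/s): [2.22, 2.22, 2.79, 3.14, 3.14, 3.14].

INTERFACE

Orientations are given as [roll, pitch, yaw] about the fixed x, y, z axes, in that order (R = Rz(yaw) Ry(pitch) Rx(roll)).
In Python, from bench import bot gives the robot as it stands.
- The arm moves only by the shell command python3 -m handwheel 'ROWS' [FORCE]. ROWS is JSON, a list of rows, each a list of 3 entries, a list of its own where there are three numbers: the opening, from 0 (shut) to 1 (fully open), then the shift along the tool's x, y, z in cm, then the turn about the tool's z in rad. A call has 1 to 5 rows; each row is the pose to reach, as a shift and turn from the pose measured when the call began, along the tool's axes at that moment; what a row does not reach only later rows make up. A row lasts 1/10 s, in which the tool goes at most 50 mm and 8.59 degrees, less where a joint would pass 70% of its speed; a pose out of reach is approached as far as the arm can. A call with a gripper value outside its range is refused whole. The fingers move at their own pace and stop on an object; FORCE is the grip in N (left out, the last holds). Time passes only in rows, so rows that repeat a pose let the fingers close. It gives the time, the measured TCP pose, the force and the opening at its end, in the units of the state.
- bot.observe(): the state, without advancing time (a new reading comes with each control period).
- bot.snapshot(name): name is "side" or "top"; returns (picture, depth): 400x640x3 uint8, blue, green, red; 400x640 float32, m along the optical axis (not along the pixel's ray), 0 where there is no reading.
- bot.camera_model(name): a dict with "fovy" (degrees; the focal length in pixels is half the picture's height over the tangent of half this angle, whatever the lens; pixels are square), "cx", "cy" (the principal point, pixels), "world_from_camera" (4x4, takes a point from camera to world coordinates). Camera axes: x right, y down, z forward; pixel columns grow to the right and rows downward; lengths in m; the calibration is good to about 2 mm. A picture is of the moment at which its call begins. camera_model takes no time and is no camera call.
- bot.finish_job(): hands the job in, once; it reports no verdict.
The state is a dict: "time_s": time; "joints": joint angles; "joint_velocities": joint speeds; "joint_torque": joint torques, N m; "ee_pos": TCP position; "orientation": TCP orientation; "ft_force": force on the tool from outside, world axes, zero at the start; "wrist_torque": the same for the moment, N m; "finger_gap": opening from 0.0 (shut) to 1.0 (fully open).
Only numpy, scipy, OpenCV 4.12 (cv2) and the standard library are available. Lean on these libraries where they do the work, as an engineer would, in place of code of your own. Each camera call takes 0.05 s, during which the arm holds its last target. There are 200 camera calls.

TASK

Get the small white culture microscope ready for plain bright-field viewing: push its turret round with a fingertip against the tabs on its rim until the plain window (the one pale right across, with no ring or dark stop in it) sits under the lamp with the turret clicked into place, and switch the lamp on by pressing down the raised end of the rocker on top of the pillar. Only push and press: grip and lift nothing, and leave the dish on the stage and everything lying around where it is.

Things in the scene. Friction and masses are not known exactly. Their poses are not given: they have to be found in the camera images.
- scope: white microscope, fixed; origin on the worktop under the turret's axis, x to its pillar at the back, y to its left. Base 205 mm deep, 156 wide; grey stage, top at z = 0.100; pillar x 0.081 to 0.127, 72 mm wide, top at z = 0.235; lamp arm 40 mm wide, from the pillar forward to x = 0.012, z 0.201 to 0.235, lamp snout under it. Nothing of it is higher than 0.255
- turret (a joint): turret angle, rad, counter-clockwise from above; 0 or any whole turn = plain window under the lamp. Turns endlessly both ways, with five spring clicks 72 degrees apart. Let go, it springs to the nearest click (up to 36 degrees off; it may stick exactly half-way); 1 to 2 N at a tab takes it to the next. Starts at one of the four other clicks, seldom stuck half-way
- turret_axis (a point): on the turret's axis, level with its flat top face, 0.176 above the worktop. The turret is a level dark disc 100 mm across, 12 thick, with a hub screw 3 mm high and five round windows 26 mm across, rims 2 mm high, on a circle of 32 mm radius. On its rim stand five upright tabs. The lamp arm covers the back of the disc; front and sides are free from above
- plain_window (a point): centre of the plain window on the disc's face: the only one pale right across (three are dark with a thin pale ring, one dark with a pale edge). The tabs stand half-way between windows: at the plain window's bearing from the axis plus 36, 108, 180, 252, 324 degrees. A tab is an aluminium fin 8 mm thick along the rim, 46 to 68 mm from the axis, its top 20 mm above the disc's face
- light_axis (a point): the place under the lamp, 32 mm from the turret's axis towards the pillar, level with the disc's face, where the centre of the plain window must come
- lamp_rocker (a joint): tilt of the lamp's rocker switch, rad: 0 = off (start), 0.36 = on. Black V-shaped rocker 24 x 41 mm in a low bezel on top of the pillar, long side along the microscope's y; pivot 104 mm behind the turret's axis, 0.2425 above the worktop. A spring throws it over past the middle (0.18) and keeps it there; about 2 N on the end does it
- rocker_raised_end (a point): the place to press down: top of the rocker's raised end (the right-hand one, at the microscope's -y), 16 mm from the pivot. Off, it stands 6 mm above the pivot; on, this end lies level at the pivot's height, 4 mm above the bezel
- dish: round lidded petri dish, 60 mm across and 15 mm high, loose on the stage under the turret; origin at the centre of its underside
- spare_dish: a like petri dish on the worktop at the microscope's left; origin at the centre of its underside
- vial_a: screw-cap vial 25 mm across and 46 mm high, standing at the microscope's right; origin at the centre of its underside
- vial_b: a like vial beside it; origin at the centre of its underside
- timer: count-down timer 62 x 68 x 20 mm lying at the right; origin at the centre of its underside
- tweezers: tweezers 122 mm long, 8 mm high, lying at the left; origin at the centre of the underside
- pipette_b: pipette 266 mm long, 29 mm high, lying at the right; origin at the centre of the underside

How it is judged:
At the end, for the whole second after the job is handed in: the centre of the plain window is within 4 mm of the light axis and the turret stands still; the rocker is tilted beyond 0.30 rad (on); the dish is within 10 mm of where it stood (horizontal distance between plain_window and light_axis below 0.004 m and velocity of joint turret between -0.1 and 0.1 rad/s and value of joint lamp_rocker above 0.3 rad and distance of dish from where it was at the start of the episode below 0.01 m); the robot touches nothing.
It fails at once if the dish on the stage is shifted or lifted by more than 10 mm (distance of dish from where it was at the start of the episode above 0.01 m).
It fails at once if one of the things lying around is shifted or lifted by more than 20 mm, or a vial is knocked over (distance of any of spare_dish, vial_a, vial_b, timer, tweezers, pipette_b from where it was at the start of the episode above 0.02 m or angle between any of vial_a, vial_b's own z axis and vertical above 0.5 rad).
It also fails if it takes over 42 s, if anything falls off the work surface, if the arm or the gripper's body presses on something with over 40 N, if the wrist force passes 120 N, or if a joint passes its speed limit or range.

## Working session

There is one attempt and no reset: what is moved stays moved. The work goes in short steps, Python scripts to look and compute and a shell command to move; the robot and the scene stay as the last step left them, time stands still between calls to the robot, and variables do not carry over. Pictures are saved under pics/ and viewed, about 8 in all and at most 12, crops included, and the job is handed in when it is done.

```bash
mkdir -p pics; ls
python3 - <<'E'
from bench import bot
import cv2,numpy as np
s=bot.observe();print(s)
for n in("top","side"):
    im,d=bot.snapshot(n);cv2.imwrite(f"pics/{n}0.png",im);np.save(f"pics/{n}0.npy",d);print(n,bot.camera_model(n))
E
```

```text
pics
{'time_s': 0.0, 'joints': array([-1.11300564e+00,  2.38772188e-01, -1.42575196e-02,  1.31922801e+00,
       -3.72096482e-06,  1.57078397e+00]), 'joint_velocities': array([ 0.00044128, -0.00045991, -0.00046451,  0.00111478, -0.00116092,
        0.00113459]), 'joint_torque': array([ 1.37173491e-03, -5.38777149e+01,  3.46435010e+01,  1.84103666e-02,
        1.06654527e-04,  1.81654798e-05]), 'ee_pos': array([ 0.2318416 , -0.47055573,  0.23068088]), 'orientation': array([-3.14013127e+00,  3.70289758e-06,  4.57803052e-01]), 'ft_force': array([-0.84572286,  0.40044869,  0.06023221]), 'wrist_torque': array([ 0.02312885,  0.00314928, -0.0166285 ]), 'finger_gap': 0.9993129236681718}
top {'fovy': 42.427044526002504, 'cx': 325.6828854320607, 'cy': 213.08794267331496, 'world_from_camera': array([[ 0.00965789, -0.98462117,  0.17443588,  0.3157699 ],
       [-0.99994096, -0.00864084,  0.00658907, -0.1458128 ],
       [-0.00498046, -0.17448921, -0.98464649,  1.53551399],
       [ 0.        ,  0.        ,  0.        ,  1.        ]])}
side {'fovy': 50.85400941449167, 'cx': 321.13690589167356, 'cy': 205.28769288771068, 'world_from_camera': array([[ 0.87990486, -0.23232278,  0.41447988,  0.00884873],
       [-0.47449233, -0.38375332,  0.79220605, -1.19523291],
       [-0.02498948, -0.89373347, -0.44790179,  0.7522714 ],
       [ 0.        ,  0.        ,  0.        ,  1.        ]])}
```

View pics/top0.png

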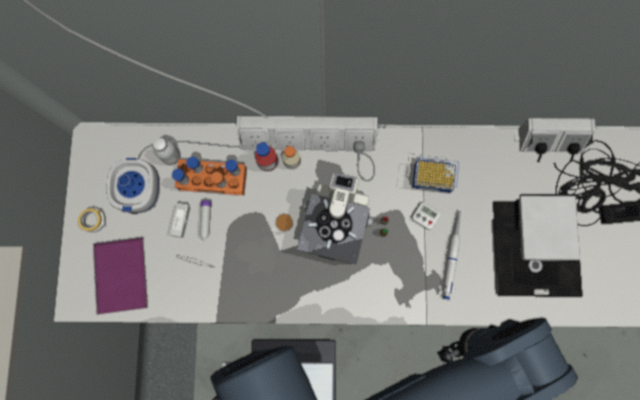

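View pics/side0.png

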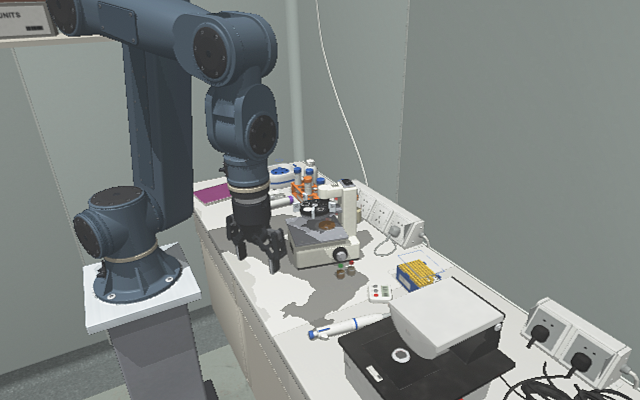

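The top view shows the scope at about (335,218) px, with its pillar toward the top (rocker at about 344,183). The side view shows it at about (325,225). I'll enlarge both.

```bash
cat > h.py <<'E'
import numpy as np,cv2
from bench import bot
def ray(n,u,v,z):
    m=bot.camera_model(n);T=np.array(m["world_from_camera"]);f=200/np.tan(np.radians(m["fovy"]/2))
    d=T[:3,:3]@np.array([(u-m["cx"])/f,(v-m["cy"])/f,1]);o=T[:3,3]
    return o+d*(z-o[2])/d[2]
def pix(n,p):
    m=bot.camera_model(n);T=np.array(m["world_from_camera"]);f=200/np.tan(np.radians(m["fovy"]/2))
    c=T[:3,:3].T@(np.asarray(p)-T[:3,3]);return c[:2]/c[2]*f+[m["cx"],m["cy"]]
def crop(im,u,v,w,h,k):
    c=im[v:v+h,u:u+w];return cv2.resize(c,None,fx=k,fy=k,interpolation=cv2.INTER_CUBIC)
E
python3 - <<'E'
import cv2,numpy as np
from h import *
a=crop(cv2.imread("pics/top0.png"),290,165,80,100,6);b=crop(cv2.imread("pics/side0.png"),280,170,90,100,4)
c=np.zeros((600,840,3),np.uint8);c[:,:480]=a;c[:400,480:]=b
cv2.imwrite("pics/c0.png",c[:, :800])
d=np.load("pics/top0.npy")
for u,v in[(344,183),(335,222),(341,200),(331,240)]:
    m=d[v,u];print(u,v,m,[ray("top",u,v,z).round(3) for z in(0,.1,.176,.235)])
# pillar/arm top mask by height
T=np.array(bot.camera_model("top")["world_from_camera"]);M=bot.camera_model("top");f=200/np.tan(np.radians(M["fovy"]/2))
v,u=np.mgrid[160:270,285:375];z=d[160:270,285:375]
P=np.stack([(u-M["cx"])/f*z,(v-M["cy"])/f*z,z],-1)@T[:3,:3].T+T[:3,3]
for lo,hi in((.09,.11),(.165,.182),(.188,.2),(.225,.26)):
    k=(P[...,2]>lo)&(P[...,2]<hi);q=P[k][:,:2].astype(np.float32)
    print(lo,k.sum(),P[k].mean(0).round(4),cv2.minAreaRect(q))
E
```

```text
344 183 1.3286352 [array([ 0.682, -0.191,  0.   ]), array([ 0.658, -0.188,  0.1  ]), array([ 0.64 , -0.186,  0.176]), array([ 0.626, -0.184,  0.235])]
335 222 1.3782594 [array([ 0.561, -0.164,  0.   ]), array([ 0.545, -0.163,  0.1  ]), array([ 0.533, -0.162,  0.176]), array([ 0.523, -0.161,  0.235])]
341 200 1.3261834 [array([ 0.629, -0.182,  0.   ]), array([ 0.608, -0.179,  0.1  ]), array([ 0.593, -0.178,  0.176]), array([ 0.581, -0.176,  0.235])]
331 240 1.364491 [array([ 0.506, -0.152,  0.   ]), array([ 0.494, -0.152,  0.1  ]), array([ 0.484, -0.152,  0.176]), array([ 0.477, -0.151,  0.235])]
0.09 2182 [ 0.5155 -0.1566  0.0994] ((0.5283961296081543, -0.1579001545906067), (0.1722351759672165, 0.16877411305904388), 76.39360809326172)
0.165 929 [ 0.5219 -0.1569  0.1757] ((0.538252592086792, -0.15286214649677277), (0.1550416350364685, 0.12028497457504272), 0.10785050690174103)
0.188 147 [ 0.5307 -0.1596  0.1944] ((0.5384787321090698, -0.1507820039987564), (0.15476174652576447, 0.12256085127592087), 3.059145212173462)
0.225 839 [ 0.6015 -0.1762  0.2363] ((0.5943596959114075, -0.17455628514289856), (0.07138604670763016, 0.11433495581150055), 76.63764953613281)
```

View pics/c0.png

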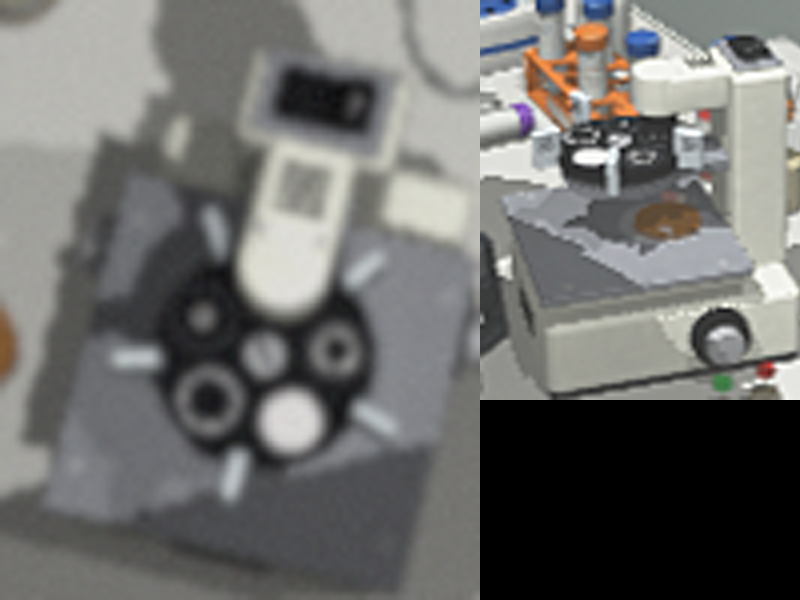

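The crop shows the hub at about (334,224) px and the plain window in front of it and slightly right, at about (338,235) px. The scope yaw is about -13.4° and the plain window is at scope bearing -144°, so the turret needs two clicks counter-clockwise. The estimated axis is (0.527,-0.159). I'll set out now with the gripper shut and the tool aligned to the scope's axes, rocker first.

```bash
python3 -m handwheel '[[0,[0,0,-5],0.15],[0,[0,0,-7],0.3],[0,[5,-0.7,-7],0.45],[0,[10,-1.4,-7],0.6],[0,[14,-2,-7],0.69]]' 40
python3 -m handwheel '[[0,[0,0,0],0]]'
cat > go.py <<'E'
import sys,numpy as np
from h import *
AX=np.array([.527,-.159]);YAW=-.234
def to(x,y,z):
    "offset in tool axes (cm) and turn to reach scope point"
    from scipy.spatial.transform import Rotation as R
    s=bot.observe();c,n=np.cos(YAW),np.sin(YAW)
    w=np.array([AX[0]+c*x-n*y,AX[1]+n*x+c*y,z])
    Q=R.from_euler('xyz',s["orientation"]).as_matrix()
    d=w-s["ee_pos"];q=s["ee_pos"][:2]-AX
    print("t",round(s["time_s"],2),"scope",np.round([c*q[0]+n*q[1],-n*q[0]+c*q[1],s["ee_pos"][2]],4),"shift cm",(Q.T@d*100).round(2),"turn",round(s["orientation"][2]-YAW,3),"F",s["ft_force"].round(1),"gap",round(s["finger_gap"],3))
if __name__=="__main__":to(*map(float,sys.argv[1:4]))
E
python3 go.py .104 -.019 .275
```

```text
time_s: 0.6
ee_pos: [0.3477, -0.3914, 0.3007]
orientation: [-3.141, 0.001, -0.24]
ft_force: [0.3, -0.5, -1.0]
finger_gap: 0.144
time_s: 0.7
ee_pos: [0.3514, -0.3884, 0.3002]
orientation: [-3.139, 0.001, -0.241]
ft_force: [-0.4, -0.2, -0.3]
finger_gap: 0.002
t 0.7 scope [-0.1176 -0.2639  0.3002] shift cm [ 22.   -24.63   2.57] turn -0.007 F [-0.4 -0.2 -0.3] gap 0.002
```

```bash
python3 -m handwheel '[[0,[3,-3.5,0],0],[0,[6,-7,0],0],[0,[9,-10.5,0],0],[0,[12,-14,0],0],[0,[15,-17.5,0],0]]' >/dev/null
python3 -m handwheel '[[0,[3,-3.3,0.5],0],[0,[6,-6,1],0],[0,[6.7,-7,1.5],0],[0,[6.7,-7,2],0],[0,[6.7,-7,2.5],0]]'
python3 go.py .104 -.019 .242
python3 - <<'E'
from h import *
a,_=bot.snapshot("side");b,_=bot.snapshot("top")
c=np.hstack([crop(a,285,130,100,120,4),crop(b,300,150,80,96,5)]);cv2.imwrite("pics/c1.png",c)
E
```

```text
time_s: 1.7
ee_pos: [0.6206, -0.2016, 0.2748]
orientation: [-3.14, 0.002, -0.24]
ft_force: [0.2, -1.1, -0.9]
finger_gap: 0.004
t 1.7 scope [ 0.1009 -0.0198  0.2748] shift cm [ 0.31 -0.07  3.28] turn -0.006 F [ 0.2 -1.1 -0.9] gap 0.004
```

View pics/c1.png

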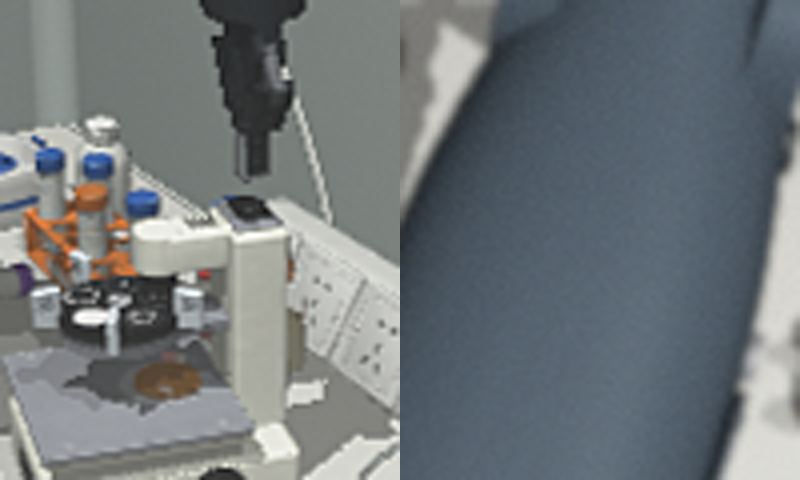

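The side view shows the shut fingertips directly above the rocker (tip at crop (253,180), rocker at (250,210)). The arm hides the top view. I'll press in small steps.

```bash
python3 -m handwheel '[[0,[0.3,0,1.5],0],[0,[0.3,0,2.4],0],[0,[0.3,0,2.8],0],[0,[0.3,0,3.1],0],[0,[0.3,0,3.1],0]]'
python3 -m handwheel '[[0,[0,0,0.2],0],[0,[0,0,0.3],0],[0,[0,0,0.3],0]]'
python3 go.py .104 -.019 .24
```

```text
time_s: 2.3
ee_pos: [0.6225, -0.2027, 0.244]
orientation: [-3.139, 0.003, -0.242]
ft_force: [0.6, -0.6, -0.3]
finger_gap: 0.001
time_s: 2.6
ee_pos: [0.6227, -0.2027, 0.2425]
orientation: [-3.139, 0.001, -0.242]
ft_force: [-1.3, -0.5, 9.0]
finger_gap: 0.001
t 2.6 scope [ 0.1032 -0.0203  0.2425] shift cm [ 0.08 -0.13  0.25] turn -0.008 F [-1.3 -0.5  9. ] gap 0.001
```

The rocker went over: no force at 0.244, then 9 N solid contact at 0.2425. Next I lift off and go to the left side, behind the tab at bearing 108°.

```bash
python3 -m handwheel '[[0,[0,0,-2],0],[0,[0,0,-3.5],0],[0,[-4,-3.5,-3.5],0],[0,[-8,-7,-3.5],0],[0,[-8.9,-7.8,-3.5],0]]'
python3 -m handwheel '[[0,[0,0,0],0]]' >/dev/null
python3 go.py .014 .058 .184
python3 - <<'E'
from h import *
a,_=bot.snapshot("side");b,_=bot.snapshot("top")
c=np.hstack([crop(a,285,130,100,120,4),crop(b,300,150,80,96,5)]);cv2.imwrite("pics/c2.png",c)
E
```

```text
time_s: 3.1
ee_pos: [0.5497, -0.1167, 0.2783]
orientation: [-3.127, 0.001, -0.216]
ft_force: [-0.0, 0.2, 0.4]
finger_gap: 0.003
t 3.2 scope [0.0107 0.0475 0.2793] shift cm [ 0.35 -0.9   9.54] turn 0.02 F [ 0.3 -0.1 -0.4] gap 0.002
```

View pics/c2.png

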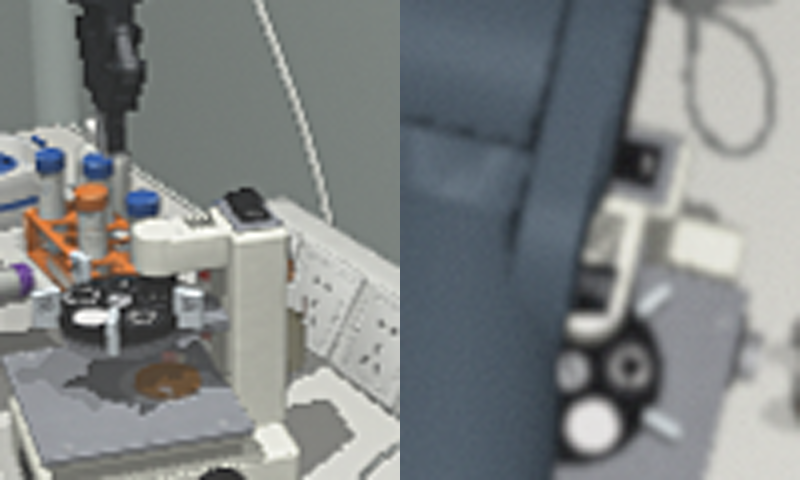

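The side view shows the rocker thrown over, with the right end down. The turret hasn't moved. Now I descend behind the left tab.

```bash
python3 -m handwheel '[[0,[0.4,-1,0],0],[0,[0.4,-1,3],0],[0,[0.4,-1,6.5],0],[0,[0.4,-1,8.5],0],[0,[0.4,-1,9.5],0]]'
python3 go.py .0 .06 .184
```

```text
time_s: 3.8
ee_pos: [0.5553, -0.1099, 0.1829]
orientation: [-3.119, 0.003, -0.207]
ft_force: [-11.9, 27.4, 40.7]
finger_gap: 0.002
t 3.8 scope [0.0162 0.0543 0.1829] shift cm [-1.6  -0.61 -0.09] turn 0.027 F [-11.9  27.4  40.7] gap 0.002
```

A 40 N contact: the wide finger knuckles must be touching the lamp arm here. I'll back off and work only at the front, pushing the front tab once per click.

```bash
python3 -m handwheel '[[0,[0,-0.5,-3],0],[0,[0,-1,-6],0],[0,[0,-1,-9],0]]'
python3 -m handwheel '[[0,[-4,0,0],0],[0,[-7,1.5,0],0],[0,[-7,3,0],0],[0,[-7,3,0],0]]'
python3 go.py -.053 .028 .185
python3 - <<'E'
from h import *
a,_=bot.snapshot("side");b,_=bot.snapshot("top")
c=np.hstack([crop(a,285,130,100,120,4),crop(b,300,150,80,96,5)]);cv2.imwrite("pics/c3.png",c)
E
```

```text
time_s: 4.1
ee_pos: [0.5574, -0.106, 0.274]
orientation: [-3.116, 0.003, -0.201]
ft_force: [1.2, -0.2, -0.7]
finger_gap: -0.003
time_s: 4.5
ee_pos: [0.4832, -0.1228, 0.274]
orientation: [-3.116, 0.002, -0.203]
ft_force: [0.0, -0.2, -0.1]
finger_gap: -0.002
t 4.5 scope [-0.051  0.025  0.274] shift cm [-0.17 -0.08  8.91] turn 0.031 F [ 0.  -0.2 -0.1] gap -0.002
```

View pics/c3.png

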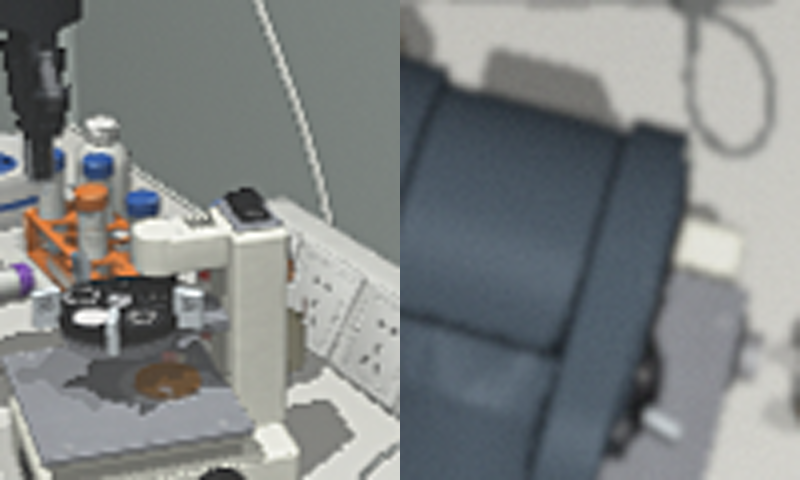

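Nothing moved. The turret is still at the same click, and the tip is above the gap to the left of the front tab, so I descend there.

```bash
python3 -m handwheel '[[0,[-0.1,-0.3,3],0],[0,[-0.1,-0.3,6],0],[0,[-0.1,-0.3,8],0],[0,[-0.1,-0.3,8.9],0],[0,[-0.1,-0.3,8.9],0]]'
python3 go.py -.056 .015 .185
```

```text
time_s: 5.1
ee_pos: [0.4837, -0.116, 0.1836]
orientation: [-3.115, 0.005, -0.202]
ft_force: [-0.6, 0.5, 1.0]
finger_gap: -0.001
t 5.1 scope [-0.0521  0.0318  0.1836] shift cm [-0.45  1.66 -0.18] turn 0.032 F [-0.6  0.5  1. ] gap -0.001
```

```bash
python3 -m handwheel '[[0,[-0.2,0.8,-0.2],0],[0,[-0.4,1.6,-0.2],0],[0,[-0.55,2.4,-0.2],0],[0,[-0.65,3.2,-0.2],0],[0,[-0.6,4,-0.2],0]]'
python3 go.py -.05 -.029 .185
```

```text
time_s: 5.6
ee_pos: [0.4698, -0.1548, 0.1853]
orientation: [-3.115, 0.003, -0.202]
ft_force: [2.3, 2.8, 1.5]
finger_gap: 0.001
t 5.6 scope [-0.0566 -0.0092  0.1853] shift cm [ 0.6   2.   -0.03] turn 0.032 F [2.3 2.8 1.5] gap 0.001
```

```bash
python3 -m handwheel '[[0,[0.1,0.7,0],0],[0,[0.3,1.4,0],0],[0,[0.6,2,0],0],[0,[0.95,2.6,0],0],[0,[1.3,3,0],0]]'
python3 go.py -.041 -.041 .185
python3 - <<'E'
from h import *
a,_=bot.snapshot("side")
cv2.imwrite("pics/c4.png",crop(a,265,150,110,100,5))
E
```

```text
time_s: 6.1
ee_pos: [0.4766, -0.1875, 0.1842]
orientation: [-3.115, 0.004, -0.202]
ft_force: [0.3, 0.5, -0.9]
finger_gap: -0.0
t 6.1 scope [-0.0424 -0.0394  0.1842] shift cm [ 0.14  0.16 -0.09] turn 0.032 F [ 0.3  0.5 -0.9] gap -0.0
```

View pics/c4.png

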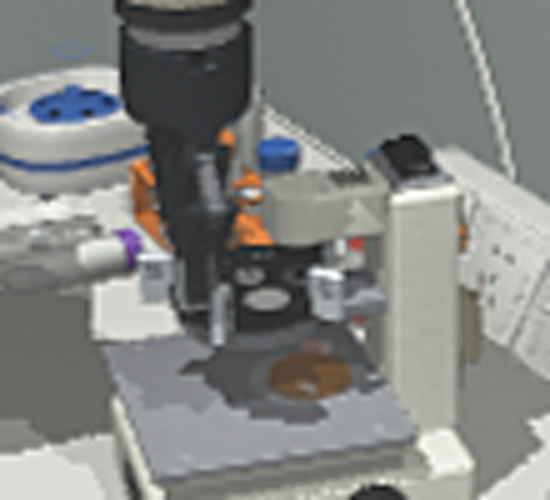

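The plain window has moved on one click (now at crop (267,298)) and the tip carries no load. I'll lift, return and push the next tab the same way.

```bash
python3 -m handwheel '[[0,[0,0,-2],0],[0,[-0.3,-0.5,-4.5],0],[0,[-0.7,-3.5,-4.5],0],[0,[-0.8,-7,-4.5],0],[0,[-0.8,-7,-4.5],0]]' >/dev/null
python3 go.py -.052 .031 .185
```

```text
t 6.65 scope [-0.0519  0.0314  0.2313] shift cm [0.01 0.16 4.63] turn 0.034 F [-0.4 -0.  -0.6] gap -0.002
```

```bash
python3 -m handwheel '[[0,[0,0,2],0],[0,[0,0,3.7],0],[0,[0,0,4.6],0],[0,[0,0,4.6],0]]'
python3 -m handwheel '[[0,[-0.2,0.8,0],0],[0,[-0.4,1.6,0],0],[0,[-0.55,2.4,0],0],[0,[-0.65,3.2,0],0],[0,[-0.6,4,0],0]]'
python3 go.py -.05 -.029 .185
```

```text
time_s: 7.05
ee_pos: [0.4832, -0.1154, 0.1843]
orientation: [-3.115, 0.005, -0.2]
ft_force: [-0.3, -0.5, 0.6]
finger_gap: -0.004
time_s: 7.55
ee_pos: [0.4691, -0.1541, 0.1836]
orientation: [-3.115, 0.005, -0.2]
ft_force: [1.2, 2.7, 0.9]
finger_gap: 0.0
t 7.55 scope [-0.0574 -0.0087  0.1836] shift cm [ 0.68  2.05 -0.2 ] turn 0.034 F [1.2 2.7 0.9] gap 0.0
```

```bash
python3 -m handwheel '[[0,[0.1,0.7,-0.1],0],[0,[0.3,1.4,-0.1],0],[0,[0.6,2,-0.1],0],[0,[0.95,2.6,-0.1],0],[0,[1.3,3,-0.1],0]]'
python3 -m handwheel '[[0,[-0.3,-0.3,-1],0],[0,[-0.5,-0.5,-4],0],[0,[-0.5,-0.5,-8],0],[0,[-5,0,-11],0],[0,[-9,0,-11],0]]'
python3 -m handwheel '[[0,[-5,3,0],0],[0,[-10,6,0],0],[0,[-12,10,0],0],[0,[-12,14,0],0],[0,[-12,14,0],0]]'
python3 - <<'E'
from h import *
a,_=bot.snapshot("side");b,_=bot.snapshot("top")
c=np.hstack([crop(a,285,150,100,120,4),crop(b,290,165,80,96,5)]);cv2.imwrite("pics/c5.png",c)
E
```

```text
time_s: 8.05
ee_pos: [0.476, -0.1869, 0.1836]
orientation: [-3.116, 0.005, -0.201]
ft_force: [-0.5, 0.7, 0.0]
finger_gap: 0.0
time_s: 8.55
ee_pos: [0.3885, -0.1724, 0.2974]
orientation: [-3.117, 0.0, -0.2]
ft_force: [-0.0, -1.0, 0.6]
finger_gap: 0.001
time_s: 9.05
ee_pos: [0.241, -0.2895, 0.2947]
orientation: [-3.12, -0.001, -0.206]
ft_force: [0.7, -0.3, 0.3]
finger_gap: 0.003
```

View pics/c5.png

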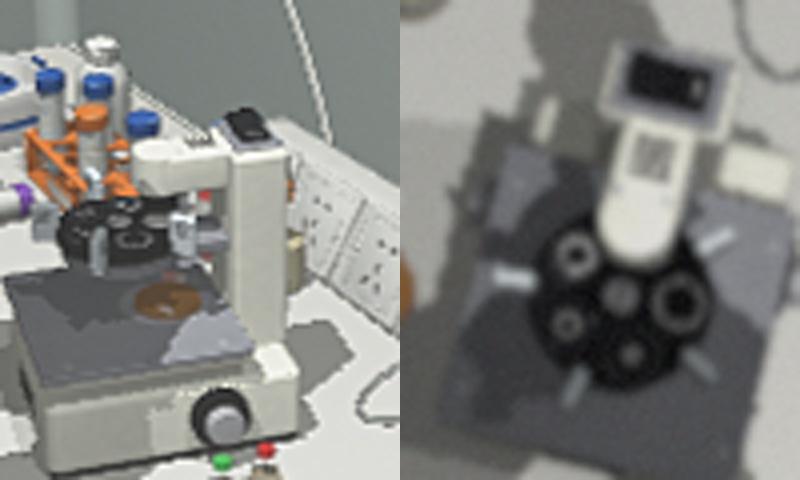

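All four visible windows are dark, so the plain one is under the lamp. But the tabs look about 10° short of the click compared with the first picture: the front tab is at crop (577,387) and the hub at (622,295). I'll check whether the turret is still settling and measure the tab bearings.

```bash
python3 -m handwheel '[[0,[0,0,0],0],[0,[0,0,0],0],[0,[0,0,0],0]]' >/dev/null
cat > tab.py <<'E'
from h import *
from go import AX,YAW
import sys
def tabs(im,d):
    m=bot.camera_model("top");T=np.array(m["world_from_camera"]);f=200/np.tan(np.radians(m["fovy"]/2))
    v,u=np.mgrid[0:400,0:640]
    # pixel rays on plane z=.196
    D=np.stack([(u-m["cx"])/f,(v-m["cy"])/f,np.ones_like(u)],-1)@T[:3,:3].T
    P=T[:3,3]+D*((.194-T[2,3])/D[...,2])[...,None]
    z=T[2,3]+D[...,2]*d
    q=P[...,:2]-AX;c,s=np.cos(YAW),np.sin(YAW);x=c*q[...,0]+s*q[...,1];y=-s*q[...,0]+c*q[...,1]
    r=np.hypot(x,y);k=(r>.04)&(r<.074)&(z>.183)&(z<.206)
    n,l,st,ce=cv2.connectedComponentsWithStats(k.astype(np.uint8))
    for i in range(1,n):
        if st[i,4]>8:
            X,Y=x[l==i].mean(),y[l==i].mean();print(st[i,4],"r",round(np.hypot(X,Y),4),"bearing",round(np.degrees(np.arctan2(Y,X))%72,1),round(np.degrees(np.arctan2(Y,X))))
if __name__=="__main__":
    print("start");tabs(cv2.imread("pics/top0.png"),np.load("pics/top0.npy"))
    im,d=bot.snapshot("top");a,_=bot.snapshot("side");print("now",bot.observe()["time_s"]);tabs(im,d)
    cv2.imwrite("pics/%s.png"%sys.argv[1],np.hstack([crop(a,285,150,100,120,4),crop(im,290,165,80,96,5)]))
E
python3 tab.py c6
```

```text
start
29 r 0.0565 bearing 37.3 37
29 r 0.0554 bearing 35.4 -37
30 r 0.0576 bearing 36.6 109
31 r 0.056 bearing 33.7 -110
28 r 0.058 bearing 34.5 178
now 9.55
19 r 0.0586 bearing 27.0 27
30 r 0.055 bearing 24.1 -48
30 r 0.0585 bearing 25.8 98
28 r 0.0562 bearing 22.6 -121
29 r 0.0583 bearing 23.9 168
```

View pics/c6.png

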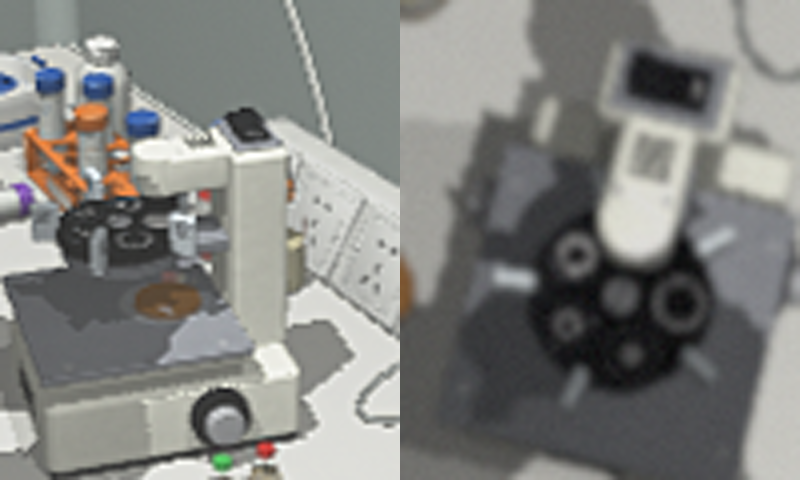

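The turret is still and about 11° short of the click. Bearings mod 72 were 35.5° at the start and are 24.7° now. I'll go back and nudge the front tab (now at 168°) on to 180°.

```bash
python3 -m handwheel '[[0,[4,-4,0],0],[0,[8,-8,0],0],[0,[12,-12,0],0],[0,[16,-15,0],0],[0,[18,-17,0],0]]' >/dev/null
python3 go.py -.056 .042 .185
```

```text
t 10.05 scope [-0.0713 -0.0111  0.2987] shift cm [ 1.7  -4.98 11.5 ] turn 0.034 F [-0.  -2.3  0.6] gap 0.002
```

```bash
python3 -m handwheel '[[0,[0.8,-2.5,3],0],[0,[1.7,-4.9,6],0],[0,[1.7,-4.9,9],0],[0,[1.7,-4.9,11.3],0],[0,[1.7,-4.9,11.3],0]]'
python3 -m handwheel '[[0,[0,0.6,0],0],[0,[0,1.2,0],0],[0,[0,1.7,0],0],[0,[0,1.7,0],0]]'
python3 go.py -.056 .015 .185
```

```text
time_s: 10.55
ee_pos: [0.4804, -0.1047, 0.1842]
orientation: [-3.118, 0.005, -0.199]
ft_force: [-0.2, 0.1, 0.6]
finger_gap: 0.003
time_s: 10.95
ee_pos: [0.4773, -0.1225, 0.1847]
orientation: [-3.118, 0.003, -0.2]
ft_force: [-0.6, 0.1, 0.1]
finger_gap: -0.002
t 10.95 scope [-0.0568  0.024   0.1847] shift cm [ 0.05  0.9  -0.05] turn 0.034 F [-0.6  0.1  0.1] gap -0.002
```

```bash
sed -i 's/def tabs(im,d):/def tabs(im,d,cam="top"):/; s/camera_model("top")/camera_model(cam)/' tab.py
cat > st.py <<'E'
from tab import *
print("ref start");tabs(None,np.load("pics/side0.npy"),"side")
_,d=bot.snapshot("side");print("now");tabs(None,d,"side")
E
python3 st.py; python3 -m handwheel '[[0,[0,0.3,0],0],[0,[0,0.6,0],0],[0,[0,0.6,0],0]]'; python3 st.py; python3 go.py -.056 .015 .185
```

```text
ref start
12 r 0.048 bearing 43.1 115
56 r 0.0523 bearing 42.0 -30
26 r 0.0599 bearing 49.5 -167
10 r 0.0654 bearing 37.6 -106
now
11 r 0.0486 bearing 37.9 110
67 r 0.0584 bearing 28.5 173
53 r 0.0531 bearing 40.5 -31
11 r 0.0643 bearing 35.0 -109
time_s: 11.3
ee_pos: [0.4761, -0.1283, 0.1846]
orientation: [-3.118, 0.003, -0.2]
ft_force: [-0.8, -0.6, 0.7]
finger_gap: -0.001
ref start
12 r 0.048 bearing 43.1 115
56 r 0.0523 bearing 42.0 -30
26 r 0.0599 bearing 49.5 -167
10 r 0.0654 bearing 37.6 -106
now
12 r 0.048 bearing 43.1 115
67 r 0.0584 bearing 33.8 178
57 r 0.0533 bearing 42.9 -29
11 r 0.0649 bearing 38.3 -106
t 11.35 scope [-0.0567  0.0182  0.1845] shift cm [ 0.06  0.32 -0.06] turn 0.034 F [-0.1  0.4 -0.3] gap -0.0
```

With the tip at y=0.018 the tab bearings match the start's click reference (43.1° against 43.1°), with almost no force. I'll back straight off, lift, withdraw and measure.

```bash
python3 -m handwheel '[[0,[0,-1,0],0],[0,[0,-2,0],0],[0,[0,-2,-4],0],[0,[0,-2,-8],0],[0,[-5,-1,-11],0]]'
python3 st.py
python3 -m handwheel '[[0,[-5,3,0],0],[0,[-10,6,0],0],[0,[-15,10,0],0],[0,[-18,14,0],0],[0,[-18,18,0],0]]'
python3 -m handwheel '[[0,[0,0,0],0],[0,[0,0,0],0]]'
python3 tab.py c7
```

```text
time_s: 11.85
ee_pos: [0.4404, -0.1106, 0.2919]
orientation: [-3.118, 0.0, -0.198]
ft_force: [0.6, -1.8, 1.4]
finger_gap: 0.003
ref start
12 r 0.048 bearing 43.1 115
56 r 0.0523 bearing 42.0 -30
26 r 0.0599 bearing 49.5 -167
10 r 0.0654 bearing 37.6 -106
now
12 r 0.048 bearing 43.1 115
58 r 0.0525 bearing 40.4 -32
27 r 0.06 bearing 50.7 -165
11 r 0.0649 bearing 38.3 -106
time_s: 12.4
ee_pos: [0.2282, -0.2344, 0.2925]
orientation: [-3.119, -0.001, -0.196]
ft_force: [2.0, -1.9, -0.2]
finger_gap: -0.001
time_s: 12.6
ee_pos: [0.2274, -0.2347, 0.2925]
orientation: [-3.119, -0.001, -0.201]
ft_force: [0.6, -0.1, -0.6]
finger_gap: 0.001
start
29 r 0.0565 bearing 37.3 37
29 r 0.0554 bearing 35.4 -37
30 r 0.0576 bearing 36.6 109
31 r 0.056 bearing 33.7 -110
28 r 0.058 bearing 34.5 178
now 12.7
29 r 0.0563 bearing 38.3 38
30 r 0.0552 bearing 36.3 -36
31 r 0.0587 bearing 37.7 110
30 r 0.0558 bearing 34.4 -110
27 r 0.0582 bearing 35.5 180
```

View pics/c7.png

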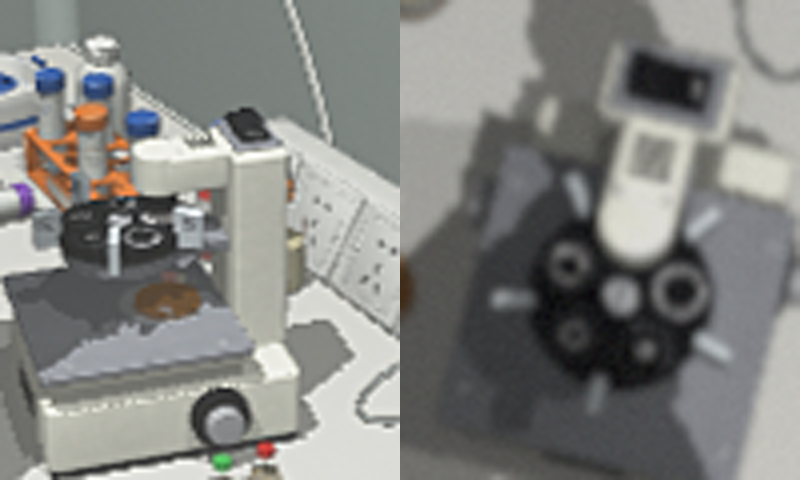

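The tabs are within 1° of the click (about 0.5 mm at the window), and all four uncovered windows are dark. Before handing in I'll do one numeric check of the dish and rocker.

Run:
```python
from h import *
im0=cv2.imread("pics/side0.png");d0=np.load("pics/side0.npy");im,d=bot.snapshot("side")
for a in(im0,im):
    h=cv2.cvtColor(a,cv2.COLOR_BGR2HSV)[215:240,305:350];k=(h[...,0]<20)&(h[...,1]>110);v,u=np.nonzero(k);print("dish px",k.sum(),u.mean()+305,v.mean()+215)
c,s=np.cos(-.234),np.sin(-.234)
for y in(-.016,.016):
    for e,D in(("start",d0),("now",d)):
        x=.104;p=[.527+c*x-s*y,-.159+s*x+c*y,.245];u,v=np.round(pix("side",p)).astype(int)
        m=bot.camera_model("side");T=np.array(m["world_from_camera"]);f=200/np.tan(np.radians(m["fovy"]/2))
        z=D[v,u];print("rocker y",y,e,(T[:3,:3]@[(u-m["cx"])/f*z,(v-m["cy"])/f*z,z]+T[:3,3])[2].round(4))
print(bot.observe()["ft_force"].round(1),bot.finish_job())
```

```text
dish px 44 327.75 224.95454545454547
dish px 36 328.75 225.41666666666666
rocker y -0.016 start 0.2381
rocker y -0.016 now 0.2412
rocker y 0.016 start 0.0488
rocker y 0.016 now 0.2459
the job is handed in; nothing more can be done
[-0.   1.2 -0.2] None
```

I pressed the rocker over to on and pushed the turret two clicks counter-clockwise with the shut fingertips, then handed the job in at about 12.8 s. No verdict was reported, and I believe all the conditions were met.

**What went wrong along the way**
- My first try at a left-hand tab ran into something, probably the lamp arm. The end-of-move reading was about 41 N upward and 50 N in total. That is over the 40 N limit if the arm or gripper body was what touched, so this could count as a failure. I backed off at once, the pictures showed nothing moved, and I did all further pushing from the front.
- After the second push the turret stuck about 11° short of its click. I nudged it on and it then held there.

**Last checks**
- **Turret:** the tabs stand within about 1° of the click, roughly 0.5 mm at the window. The four uncovered windows are all dark, so the plain one is under the lamp. It held its place after release.
- **Rocker:** the pictures show the right end down, and it bottomed firmly at 0.2425 m with 9 N. The depth check fits this now: right end 0.241 m, left end 0.246 m. The starting depths (0.238 and 0.049 m) make no sense as a comparison, so I ignored them.
- **Dish:** its colour patch shifted by about 1 pixel between the first and last views, under changed shadows. I take that as unmoved.
- **Other items:** I did not measure the things lying around. Apart from that left-hand contact, the fingers touched only the rocker and the tabs, as far as the forces show.
- **Robot:** it stands clear of the microscope and touches nothing.

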